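# Put the small setting ring away and snap its case shut

## Robot

A 6-joint arm with a two-finger parallel gripper is mounted at the origin on a cart in front of the work surface, level with it; the furniture and walls round the work are solid. World frame = base frame: x ahead of the robot, y to its left, z up, the work surface at z = 0. Lengths are in m, angles in degrees, forces in N, time in s.
With the tool pointing down it reaches from about 0.25 to 0.725 m from the base axis. Payload 9.7 kg.
Tool frame: the origin (TCP) lies midway between the tips of the shut fingers; the grasp point (between the pads) lies 19 mm behind it; z points along the fingers, y is the line along which they close (so a half turn about z gives the same grasp; the last joint's range is limited). The gripper opens to 85 mm and grips with 20 to 120 N. Pads are 22 mm wide; open, the fingers measure 114 mm over their backs; the gripper's body (76 mm by 85 mm) begins 54 mm behind the grasp point. The pads swing forward as they close: fully open they stand 13 mm farther back than shut.
Start: joints at [71.047, 4.979, 10.078, 95.1, 0, 90], TCP at [0.179, 0.52, 0.231] pointing down, gripper open.
Joint ranges: [-179.16, 179.16], [-48.56, 103.87], [-65.8, 70.77], [-126.05, 130.52], [-82.76, 87.17], [-180, 180]. Speed limits (degrees/s): [127.2, 127.2, 147.25, 180, 180, 180].

## Interface

Orientations are given as a 3x3 rotation matrix whose columns are the frame's x, y, z axes.
In Python, from rig import monitor, optics, job, nets gives the robot as it stands. The module is installed in compiled form; this text tells all that it offers.
- The arm moves only by the tool move_arm, never from a script. Its argument "increments" is a list of rows, each a list of 7 numbers: the shift along the tool's x, y, z in units of 750 mm (1.0 is 750 mm), then the turn, a rotation vector about the tool's x, y, z in units of 120 degrees (1.0 is 120 degrees), then the opening, from -1 (shut) to 1 (fully open), so that 0 is half open. In form: [[tx, ty, tz, ax, ay, az, jaw], ...]. A call has 1 to 5 rows; each row shifts and turns the commanded pose from where the row before left it, along the tool's axes as they then stand; what a row does not reach is not made up. A row lasts 1/8 s, in which the tool goes at most 62.5 mm and 10.7 degrees, less where a joint would pass 70% of its speed; a pose out of reach is approached as far as the arm can. A call with a number of a shift or a turn outside -1 to 1 is refused whole. A call with a gripper value outside its range is refused whole. The fingers move at their own pace and stop on an object; "squeeze" is the grip in N (left out, the last holds). Time passes only in rows, so rows that do not move let the fingers close. It gives the time, the measured TCP pose, the force, the opening and the grip force at its end, in the units of the state.
- monitor.get_state(): the state, without advancing time (a new reading comes with each control period).
- optics.camera(name): name is "side" or "top" or "wrist"; returns a dict with "pixels" (480x640x3 uint8, blue, green, red), "fx", "fy", "cx", "cy" (pixels), "k1" (the pictures are not rectified: a ray, as slopes to the right and down, at radius r is drawn at 1 + k1 r^2 times it, then the intrinsics apply), "cam_to_world" (4x4, takes a point from camera to world coordinates). Camera axes: x right, y down, z forward; pixel columns grow to the right and rows downward; lengths in m; the calibration is good to about 2 mm. A picture is of the moment at which its call begins. There is no depth.
- job.hand_in(): hands the job in; it is judged then, once.
Trained networks look in a picture, given as the dict that the camera call returned (one of the last four; its "shot" number tells which), for a name from the list of things; names that differ only in an ending like _2 or _b are one class to them, and where a whole thing is asked for, a point or a joint stands for the part that bears it (a point fixed in the world has none). Each returns a list of dicts, best first, with "p" (0 to 1); they miss things now and then, are a little off and sometimes report something else, mostly with a low value. They report only what shows in the picture. A call takes as long as a camera call. They do not tell look-alikes from the thing itself.
- nets.look_for(picture, target): "position" ([row, column] in pixels, amid what is visible of it).
- nets.outline_of(picture, target): "pixels" (480x640 bool, what is visible of it) and "position" ([row, column] in pixels, amid what is visible of it).
- nets.landmark_of(picture, target): "position" ([row, column] in pixels: a listed point, or the origin of a listed thing).
The state is a dict: "time": time; "qpos": joint angles; "joint_vel": joint speeds; "effort": joint torques, N m; "tool_pos": TCP position; "ee_rot": TCP orientation; "contact_force": force on the tool from outside, world axes, zero at the start; "moment": the same for the moment, N m; "opening": opening from 0.0 (shut) to 1.0 (fully open); "finger_force": force on a finger pad.
Only numpy, scipy, OpenCV 4.12 (cv2) and the standard library are available. Lean on these libraries where they do the work, as an engineer would, in place of code of your own. Each camera call takes 0.05 s, during which the arm holds its last target. There are 200 camera calls.

## Task

Lay the small setting ring (the smallest of the rings on the right of the bench) flat inside the open wooden gauge case; set it down, do not drop it. Then slide the case's grooved lid shut: force it over the small sprung ridge and on until you feel it bear firmly on the hidden rubber pad at the far end (press about 15 N for a moment, at least 10 and never more than 22), then let go, leaving it shut behind the ridge. Leave the other ring, the bearing and the standing plug gauge where they are.

Things in the scene. Friction and masses are not known exactly. Their poses are not given: they have to be found in the camera images.
- ring_centre (a point): Centre (half-way up, 9 mm above the underside) of the small steel setting ring: 48 mm outside diameter, 18 mm high, lying flat on the bench, z up. It is the smallest of three ring-shaped things that stand in a row in random order. Grasp across the outside.
- case_floor (a point): Point on the inner floor (5 mm above the bench) of the wooden gauge case, which is fixed. x: direction in which the lid slides shut, y across, z up. Inner floor x -60 to +83, y -54 to +54 mm ; outside x -72 to +93, y +-66; sides and end wall 47 mm high, front wall (-x) 28. The mouth, 110 mm wide between the grooves' lips, is open from the lid's leading edge to a fixed roof that starts at x +50.
- lid_handle (a point): Centre of the brass handle bar on the lid (x: the closing direction). The bar is 12 mm thick along x, 50 mm long along y, 17.5 mm tall above the lid's top face; this point is 8 mm above that face, 9.5 mm below the bar's top. The bar's -x face, 6 mm behind this point, is flush with the lid's trailing edge: push it there with closed fingertips, or grip the bar across its thickness.
- buffer: Set screw, in the end wall's outer face, of the rubber end pad inside the grooves under the roof. The pad's setting is hidden and not measured: the lid meets it with lid_handle anywhere from 2 mm before to 16 mm beyond lid_latched. The pad gives only 1 mm per 15 N. The lid must bear on it with 10 N or more for 0.1 s, never over 22 N. Origin on the outer face, 39 mm above the bench.
- lid: Dark wooden lid, 137 (x) by 119 (y) by 4 mm, loose in the grooves with 1.5 mm play each side and 1.8 mm in height; juts out over the front wall and starts 82 to 96 mm short of latched. Origin on its underside, 65.5 mm behind the leading edge, x the closing direction; lid_handle lies 65.5 mm behind (-x) and 12 mm above it.
- ring_small: The small setting ring; origin at the centre of its underside. See ring_centre.
- ring_large: Large setting ring, 66 mm diameter, 20 mm high; origin at the centre of its underside. Bystander.
- bearing_near: Sealed ball bearing with black seals, 62 mm diameter, 14 mm high; origin at the centre of its underside. Bystander.
- plug: Steel plug gauge like a dumb-bell, standing upright, 35 mm diameter, 102 mm tall; origin at the centre of its underside. Bystander.
- lid_latched (a point): Point on the case (its axes, 48 mm above the bench) where lid_handle lies when the rib under the lid has just dropped behind the steel spring ridge on the front wall. The rib meets the ridge about 16 mm before this point and must be pushed over its crest, 8 mm before it, with 8 to 16 N; then the push drops to almost nothing, the lid runs on freely and next meets the end pad.
Not all that is in view belongs to the job. Leave any green or pink look-alike of the ring_small alone.

How it is judged:
By the outcome, as a careful person would: the job done as asked, in the order asked, and still so for the second after the job is handed in, with the robot touching nothing.
It also fails if it takes over 72 s, if anything falls off the work surface, if the arm or the gripper's body presses on something with over 40 N, if the wrist force passes 120 N, or if a joint passes its speed limit or range.

## Working session

There is one attempt and no reset: what is moved stays moved. The work goes in short steps, Python scripts to look and compute and a tool call to move; the robot and the scene stay as the last step left them, time stands still between calls to the robot, and variables do not carry over. Pictures are saved under pics/ and viewed, at most 11 in all, crops included, and the job is handed in when it is done.

Besides the shell and the picture viewer there is one more tool, called as name(argument=value, ...) on one line, values as JSON. move_arm: Moves the arm, as the interface text tells. Shifts and turns lie within -1 to 1; 1 stands for 750 mm of shift or 120 degrees of turn. Its arguments: {"type":"object","properties":{"increments":{"type":"array"},"squeeze":{"type":"number"}},"required":["increments"]}

```bash
mkdir -p pics
cat > h.py <<'E'
import numpy as np, cv2
from rig import monitor, optics, job, nets
def ray(p,rc):
    d=np.array([[ (rc[1]-p['cx'])/p['fx'], (rc[0]-p['cy'])/p['fy'] ]])[0]
    u=d.copy()
    for _ in range(20): u=d/(1+p['k1']*(u@u))
    T=np.array(p['cam_to_world']); return T[:3,3], T[:3,:3]@np.array([u[0],u[1],1])
def atz(p,rc,z):
    o,d=ray(p,rc); return o+d*(z-o[2])/d[2]
def proj(p,P):
    T=np.array(p['cam_to_world']); c=T[:3,:3].T@(np.array(P)-T[:3,3]); u=c[:2]/c[2]; u=u*(1+p['k1']*(u@u))
    return [p['cy']+p['fy']*u[1], p['cx']+p['fx']*u[0]]
def tri(rays):
    A=np.zeros((3,3));b=np.zeros(3)
    for o,d in rays:
        d=d/np.linalg.norm(d);M=np.eye(3)-np.outer(d,d);A+=M;b+=M@o
    return np.linalg.solve(A,b)
E
python3 - <<'E'
from h import *
np.set_printoptions(precision=4,suppress=True)
s=monitor.get_state(); print(s['time'],s['tool_pos'],s['ee_rot'],s['contact_force'],s['opening'])
Z=dict(ring_centre=.009,case_floor=.005,lid_handle=.048,buffer=.039,lid=.036,ring_small=0,ring_large=0,bearing_near=0,plug=0,lid_latched=.048)
for n in ('top','side'):
    p=optics.camera(n); cv2.imwrite(f'pics/{n}0.png',p['pixels']); print(n,np.array(p['cam_to_world']))
    for t,z in Z.items():
        for r in nets.landmark_of(p,t)[:3]: print(n,t,round(r['p'],2),np.round(r['position'],1),atz(p,r['position'],z))
E
```

```text
0.0 [0.1786 0.52   0.2306] [[-0.9458  0.3248 -0.0004]
 [ 0.3248  0.9458 -0.0013]
 [ 0.     -0.0013 -1.    ]] [-0.5293 -0.4501  0.2116] 1.0017308618766245
top [[ 0.1716 -0.9642  0.2022  0.3382]
 [-0.9852 -0.1677  0.0364 -0.1404]
 [-0.0011 -0.2055 -0.9787  0.9126]
 [ 0.      0.      0.      1.    ]]
top ring_centre 0.94 [228.5 444. ] [ 0.5926 -0.3411  0.009 ]
top ring_centre 0.94 [210.1 487.5] [ 0.6451 -0.4224  0.009 ]
top ring_centre 0.74 [258.5 375.2] [ 0.5098 -0.2159  0.009 ]
top case_floor 0.8 [259.  255.7] [0.4695 0.014  0.005 ]
top case_floor 0.22 [227.7 440.7] [ 0.5942 -0.3353  0.005 ]
top lid_handle 0.95 [295.2 328.7] [ 0.4202 -0.1388  0.048 ]
top lid 0.94 [280.7 297.1] [ 0.4379 -0.0759  0.036 ]
top ring_small 0.75 [227.8 443.2] [ 0.5963 -0.3414  0.    ]
top ring_small 0.64 [210.  488.3] [ 0.6486 -0.4268  0.    ]
top ring_small 0.6 [317.7 463.8] [ 0.4266 -0.4017  0.    ]
top ring_large 0.77 [266.8 429.7] [ 0.5135 -0.3246  0.    ]
top bearing_near 0.91 [309.2 408.9] [ 0.4247 -0.2954  0.    ]
top plug 0.65 [196.8 363.7] [ 0.6328 -0.175   0.    ]
side [[ 0.2945 -0.418   0.8594 -0.
[... 305 characters left out ...]
se_floor 0.7 [269.7 253. ] [0.4592 0.0125 0.005 ]
side lid_handle 0.75 [272.2 308.6] [ 0.415  -0.1419  0.048 ]
side buffer 0.7 [271.4 308.4] [ 0.4334 -0.1352  0.039 ]
side buffer 0.3 [260.3 278.6] [ 0.4624 -0.0528  0.039 ]
side lid 0.78 [265.5 284.9] [ 0.4484 -0.0736  0.036 ]
side ring_small 0.82 [263.7 410.3] [ 0.6096 -0.3388  0.    ]
side ring_small 0.65 [302.4 432.7] [ 0.45   -0.4089  0.    ]
side ring_small 0.62 [273.6 353.1] [ 0.5203 -0.2167  0.    ]
side ring_large 0.57 [282.1 394.7] [ 0.5104 -0.3171  0.    ]
side bearing_near 0.68 [301.2 382.1] [ 0.4226 -0.3048  0.    ]
side plug 0.57 [250.2 350.8] [ 0.6372 -0.1817  0.    ]
side lid_latched 0.88 [260.5 277.8] [ 0.4453 -0.058   0.048 ]
```

View pics/top0.png

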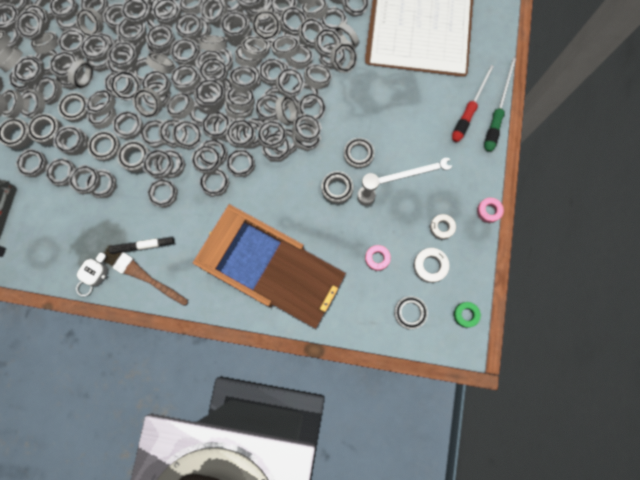

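View pics/side0.png

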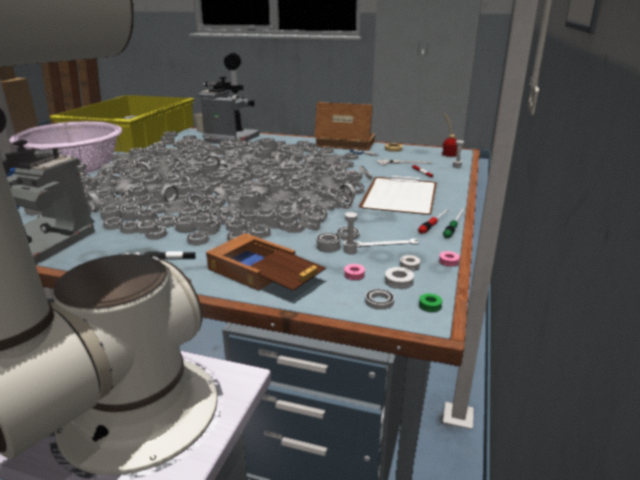

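Top view: the steel-white small ring is at about (227,443). The pink look-alikes are at (257,377) and (210,490), the green one at (315,467). The large ring is at (265,432), the bearing at (312,411), and the case with its lid runs from (235,213) to (298,328). I keep the tool yaw, since it suits both the ring and the handle.

move_arm(increments=[[-0.056,-0.056,0,0,0,0,1],[-0.056,-0.056,0,0,0,0,1],[-0.056,-0.056,0,0,0,0,1],[-0.056,-0.056,0,0,0,0,1],[-0.056,-0.056,0,0,0,0,1]])

```text
time: 1.72
tool_pos: [0.3095, 0.2517, 0.2315]
ee_rot: [[-0.946, 0.324, 0.001], [0.324, 0.946, 0.001], [-0.001, 0.001, -1.0]]
contact_force: [1.0, 0.4, 0.1]
opening: 1.005
finger_force: 0.0
```

move_arm(increments=[[-0.056,-0.056,0,0,0,0,1],[-0.056,-0.056,0,0,0,0,1],[-0.056,-0.056,0,0,0,0,1],[-0.056,-0.056,0,0,0,0,1],[-0.056,-0.056,0,0,0,0,1]])

```text
time: 2.35
tool_pos: [0.44, -0.0155, 0.2316]
ee_rot: [[-0.946, 0.325, 0.001], [0.325, 0.946, 0.0], [-0.001, 0.0, -1.0]]
contact_force: [1.6, 1.5, -0.9]
opening: 0.999
finger_force: 0.0
```

move_arm(increments=[[-0.056,-0.056,0,0,0,0,1],[-0.056,-0.056,0,0,0,0,1],[-0.056,-0.056,0.01,0,0,0,1],[-0.056,-0.056,0.02,0,0,0,1],[0,0,0,0,0,0,1]])

```text
time: 2.98
tool_pos: [0.544, -0.2299, 0.2054]
ee_rot: [[-0.945, 0.328, -0.004], [0.328, 0.945, 0.001], [0.004, -0.0, -1.0]]
contact_force: [-0.9, 0.3, -0.7]
opening: 1.002
finger_force: 0.0
```

Run:
```python
from h import *
np.set_printoptions(precision=4,suppress=True)
s=monitor.get_state(); print(s['time'],s['tool_pos'],s['ee_rot'],s['qpos'])
p=optics.camera('wrist'); cv2.imwrite('pics/w1.png',p['pixels']); print(np.array(p['cam_to_world']))
for t,z in dict(ring_centre=.009,ring_small=0,ring_large=0).items():
    for r in nets.landmark_of(p,t)[:3]: print(t,round(r['p'],2),np.round(r['position'],1),atz(p,r['position'],z))
for r in nets.outline_of(p,'ring_small')[:3]:
    m=r['pixels'].astype(np.uint8); c=max(cv2.findContours(m,0,2)[0],key=cv2.contourArea); e=cv2.fitEllipse(c)
    print(round(r['p'],2),e,atz(p,e[0][::-1],.012), p['pixels'][r['pixels']].mean(0))
```

```text
2.975 [ 0.544  -0.2299  0.2054] [[-0.9446  0.3281 -0.0042]
 [ 0.3281  0.9446  0.0014]
 [ 0.0044 -0.0001 -1.    ]] [-22.8997  10.4267  13.2364  93.0628  -0.02    -3.7439]
[[ 0.3282  0.9034  0.276   0.4736]
 [ 0.9446 -0.3136 -0.0968 -0.2038]
 [-0.0009  0.2925 -0.9563  0.3481]
 [ 0.      0.      0.      1.    ]]
ring_centre 0.7 [170.4 321.7] [ 0.5134 -0.2163  0.009 ]
ring_centre 0.64 [293.5 232.2] [ 0.5975 -0.338   0.009 ]
ring_centre 0.6 [157.5  90.9] [ 0.4354 -0.405   0.009 ]
ring_small 0.97 [291.2 233.2] [ 0.5988 -0.3397  0.    ]
ring_small 0.94 [154.5  97.9] [ 0.4342 -0.403   0.    ]
ring_small 0.84 [171.6 320.1] [ 0.515  -0.2184  0.    ]
ring_large 0.93 [208.6 212.4] [ 0.5143 -0.325   0.    ]
0.92 ((233.7100372314453, 293.1876220703125), (49.1273078918457, 51.124412536621094), 65.95767974853516) [ 0.5966 -0.3353  0.012 ] [131.9798 139.9933 144.0781]
0.73 ((318.4527893066406, 172.27561950683594), (53.746559143066406, 55.53811264038086), 13.916838645935059) [ 0.5137 -0.2195  0.012 ] [62.6125 51.3617 99.1589]
0.59 ((91.70762634277344, 154.94993591308594), (55.59724044799805, 66.26211547851562), 110.03937530517578) [ 0.434  -0.4015  0.012 ] [ 48.3564 105.3172  34.993 ]
```

View pics/w1.png

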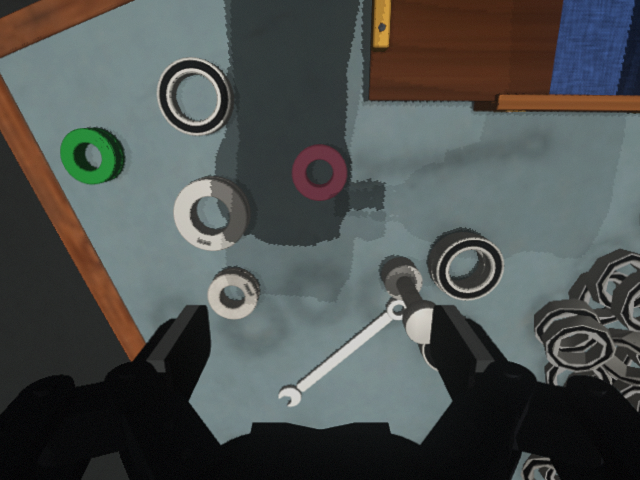

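The wrist view shows the small ring at (293,233), with the large ring and the bearing above-left of it and the plug at right. Moving over it and descending partway.

move_arm(increments=[[-0.038,-0.0375,0,0,0,0,1],[-0.038,-0.0375,0.01,0,0,0,1],[-0.038,-0.0375,0.05,0,0,0,1],[0,0,0.075,0,0,0,1],[0,0,0.015,0,0,0,0.7]])

```text
time: 3.85
tool_pos: [0.5956, -0.3327, 0.0929]
ee_rot: [[-0.946, 0.324, -0.005], [0.324, 0.946, 0.003], [0.006, 0.001, -1.0]]
contact_force: [-0.4, 0.0, 0.1]
opening: 0.849
finger_force: 0.0
```

Run:
```python
from h import *
np.set_printoptions(precision=4,suppress=True)
s=monitor.get_state(); print(s['time'],s['tool_pos'],s['ee_rot'],s['opening'])
p=optics.camera('wrist'); cv2.imwrite('pics/w2.png',p['pixels'])
for t,z in dict(ring_centre=.009,ring_small=0).items():
    for r in nets.landmark_of(p,t)[:2]: print(t,round(r['p'],2),np.round(r['position'],1),atz(p,r['position'],z))
for r in nets.outline_of(p,'ring_small')[:2]:
    m=r['pixels'].astype(np.uint8); c=max(cv2.findContours(m,0,2)[0],key=cv2.contourArea); e=cv2.fitEllipse(c)
    print(round(r['p'],2),e,atz(p,e[0][::-1],.012))
```

```text
3.85 [ 0.5956 -0.3327  0.0929] [[-0.9461  0.324  -0.0051]
 [ 0.324   0.9461  0.003 ]
 [ 0.0058  0.0012 -1.    ]] 0.8492691973420571
ring_centre 0.93 [249.8 308.3] [ 0.5959 -0.339   0.009 ]
ring_centre 0.71 [ 46.3 468.3] [ 0.5139 -0.2179  0.009 ]
ring_small 0.84 [250.3 310.6] [ 0.5995 -0.339   0.    ]
ring_small 0.71 [ 19.2 106.5] [ 0.4342 -0.4017  0.    ]
0.92 ((99.08976745605469, 30.915390014648438), (65.87580108642578, 109.33094024658203), 97.61619567871094) [ 0.4426 -0.4033  0.012 ]
0.64 ((234.44210815429688, 359.6448669433594), (28.995391845703125, 76.91858673095703), 14.839452743530273) [ 0.6533 -0.4128  0.012 ]
```

View pics/w2.png

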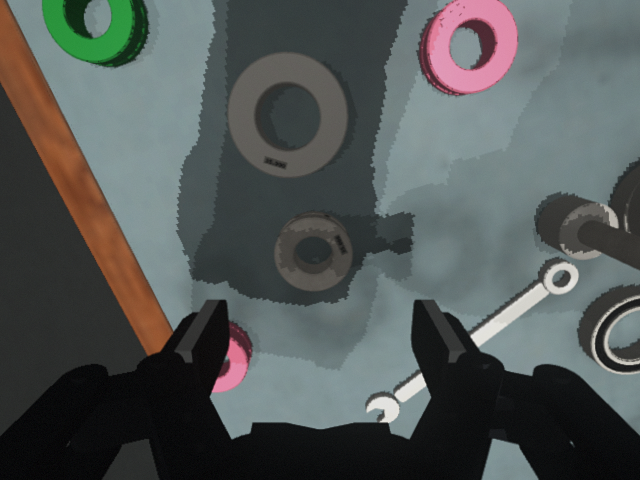

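The ring's top face is at (253,314), slightly left of the finger midline, and the pads clear it. I descend and grip gently.

move_arm(increments=[[-0.003,-0.0065,0.04,0,0,0,0.65],[0,0,0.05,0,0,0,0.65],[0,0,0.03,0,0,0,0.65],[0,0,0,0,0,0,0.5],[0,0,0,0,0,0,0.3]], squeeze=40)

```text
time: 4.68
tool_pos: [0.5991, -0.3403, 0.0094]
ee_rot: [[-0.946, 0.324, 0.003], [0.324, 0.946, -0.002], [-0.004, -0.001, -1.0]]
contact_force: [0.5, 0.5, -0.5]
opening: 0.649
finger_force: 0.0
```

move_arm(increments=[[0,0,0,0,0,0,-0.2],[0,0,0,0,0,0,-0.4],[0,0,0,0,0,0,-0.4],[0,0,0,0,0,0,-0.4]])

```text
time: 5.18
tool_pos: [0.5992, -0.3403, 0.0097]
ee_rot: [[-0.946, 0.325, 0.004], [0.325, 0.946, -0.002], [-0.004, -0.0, -1.0]]
contact_force: [-0.5, 1.9, 8.6]
opening: 0.527
finger_force: 40.0
```

move_arm(increments=[[0,0,-0.02,0,0,0,-0.5],[0,0,-0.05,0,0,0,-0.5],[0,0,-0.08,0,0,0,-0.5],[0,0,-0.05,0,0,0,-0.5],[0,0,0,0,0,0,-0.5]])

```text
time: 5.8
tool_pos: [0.5992, -0.3407, 0.162]
ee_rot: [[-0.946, 0.325, 0.007], [0.325, 0.946, -0.004], [-0.008, -0.001, -1.0]]
contact_force: [0.4, 0.3, -1.0]
opening: 0.521
finger_force: 41.4
```

Run:
```python
from h import *
p=optics.camera('wrist'); cv2.imwrite('pics/w3.png',p['pixels'])
```

```text
(no output)
```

View pics/w3.png

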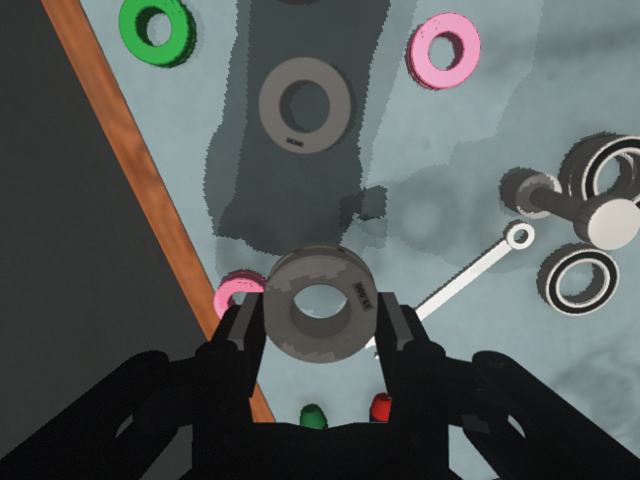

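The ring is firmly held between the pads at about (304,320). I carry it over the case and turn 90°.

move_arm(increments=[[0.046,0.059,0,0,0,0,-0.5],[0.046,0.059,0,0,0,0,-0.5],[0.046,0.059,0,0,0,0,-0.5],[0.046,0.059,0,0,0,0,-0.5],[0.046,0.059,0,0,0,0,-0.5]])

```text
time: 6.48
tool_pos: [0.505, -0.0729, 0.155]
ee_rot: [[-0.946, 0.325, -0.002], [0.325, 0.946, 0.0], [0.002, -0.0, -1.0]]
contact_force: [0.2, -0.3, -1.4]
opening: 0.521
finger_force: 41.4
```

move_arm(increments=[[0.046,0.059,0,0,0,0,-0.5],[0.046,0.059,0,0,0,0,-0.5],[0,0,0,0,0,-0.085,-0.5],[0,0,0,0,0,-0.085,-0.5],[0,0,0,0,0,-0.085,-0.5]])

```text
time: 7.1
tool_pos: [0.4692, 0.0318, 0.1552]
ee_rot: [[-0.978, -0.208, -0.002], [-0.208, 0.978, -0.0], [0.002, 0.0, -1.0]]
contact_force: [-0.1, -0.4, -1.6]
opening: 0.527
finger_force: 41.5
```

move_arm(increments=[[0,0,0,0,0,-0.085,-0.5],[0,0,0,0,0,-0.085,-0.5],[0,0,0,0,0,-0.085,-0.5],[0,0,0,0,0,-0.085,-0.5],[0,0,0,0,0,-0.085,-0.5]])

```text
time: 7.72
tool_pos: [0.4693, 0.0315, 0.1551]
ee_rot: [[-0.454, -0.891, -0.002], [-0.891, 0.454, -0.0], [0.001, 0.002, -1.0]]
contact_force: [-0.2, 0.3, -2.7]
opening: 0.521
finger_force: 41.5
```

move_arm(increments=[[0,0,0,0,0,-0.085,-0.5],[0,0,0,0,0,0,-0.5]])

```text
time: 7.98
tool_pos: [0.4694, 0.0315, 0.1553]
ee_rot: [[-0.296, -0.955, -0.002], [-0.955, 0.296, -0.0], [0.001, 0.002, -1.0]]
contact_force: [0.9, 0.7, -1.5]
opening: 0.521
finger_force: 41.4
```

Run:
```python
from h import *
np.set_printoptions(precision=4,suppress=True)
s=monitor.get_state(); print(s['time'],s['tool_pos'],s['ee_rot'],s['opening'])
R=np.array(s['ee_rot']);t=np.array(s['tool_pos'])
p=optics.camera('wrist'); cv2.imwrite('pics/w4.png',p['pixels'])
q=optics.camera('top'); cv2.imwrite('pics/t4.png',q['pixels'])
Z=dict(case_floor=.005,lid_handle=.048,lid=.036,lid_latched=.048)
for n,k in (('w',p),('t',q)):
  for o,z in Z.items():
    for r in nets.landmark_of(k,o)[:1]: print(n,o,round(r['p'],2),np.round(r['position'],1),atz(k,r['position'],z))
  if n=='w':
   for r in nets.landmark_of(k,'ring_centre')[:2]: print('ring tool', round(r['p'],2),np.round(r['position'],1),R.T@(atz(k,r['position'],t[2]-.0007)-t))
  for r in nets.outline_of(k,'lid')[:1]:
    c=max(cv2.findContours(r['pixels'].astype(np.uint8),0,2)[0],key=cv2.contourArea); b=cv2.boxPoints(cv2.minAreaRect(c)); print(n,'lidbox',b.tolist(),[atz(k,x[::-1],.04)[:2] for x in b])
```

```text
7.975 [0.4694 0.0315 0.1553] [[-0.2961 -0.9551 -0.0018]
 [-0.9551  0.2961 -0.0001]
 [ 0.0007  0.0017 -1.    ]] 0.5207223400117599
w case_floor 0.7 [201.  314.3] [0.4696 0.0173 0.005 ]
w lid 0.72 [ 57.1 317.4] [ 0.4377 -0.0763  0.036 ]
w lidbox [[220.00001525878906, 165.99996948242188], [220.00001525878906, 0.0], [417.0, 0.0], [417.0, 165.99996948242188]] [array([ 0.5202, -0.0311]), array([ 0.4841, -0.1232]), array([ 0.3714, -0.0883]), array([0.3939, 0.0081])]
t case_floor 0.75 [258.6 256.3] [0.4705 0.013  0.005 ]
t lid_handle 0.78 [295.8 327.7] [ 0.4188 -0.1371  0.048 ]
t lid 0.75 [280.1 295.6] [ 0.4386 -0.0729  0.036 ]
t lidbox [[251.0615234375, 291.8923034667969], [283.24615478515625, 235.56922912597656], [347.32305908203125, 272.1846008300781], [315.138427734375, 328.5076904296875]] [array([0.4023, 0.0042]), array([ 0.5177, -0.0345]), array([ 0.4693, -0.1658]), array([ 0.3569, -0.1246])]
```

View pics/w4.png

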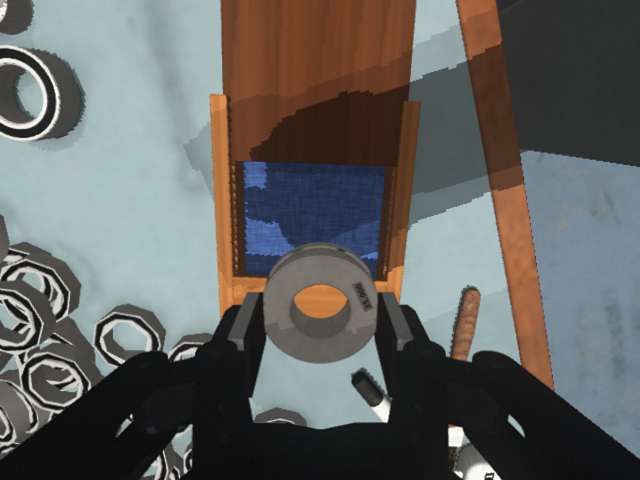

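Run:
```python
from h import *
np.set_printoptions(precision=4,suppress=True)
s=monitor.get_state(); R=np.array(s['ee_rot']);t=np.array(s['tool_pos'])
p=optics.camera('wrist')
f=lambda n,r,c,z: print(n,R.T@(atz(p,[r,c],z)-t), atz(p,[r,c],z))
f('lidedge L',163,235,.04);f('lidedge R',165,397,.04);f('roof L',277,240,.047);f('roof R',277,262,.047)
f('wallL top out',95,211,.047);f('wallL low',235,220,.047);f('wallR top',102,420,.047);f('wallR low',290,401,.047)
f('ring top L',302,264,t[2]+.008);f('ring top R',302,377,t[2]+.008);f('ring top up',244,320,t[2]+.008);f('ring down',362,320,t[2]+.008)
g=cv2.cvtColor(p['pixels'],6); 
big=cv2.resize(p['pixels'][80:340,190:440],None,fx=2.3,fy=2.3,interpolation=2); cv2.imwrite('pics/c4.png',big)
```

```text
lidedge L [ 0.0465 -0.0573  0.1163] [ 0.511  -0.0298  0.04  ]
lidedge R [0.0452 0.0517 0.1163] [0.4073 0.0036 0.04  ]
roof L [-0.0334 -0.0575  0.1093] [0.5348 0.0464 0.047 ]
roof R [-0.0334 -0.0417  0.1093] [0.5197 0.0511 0.047 ]
wallL top out [ 0.0892 -0.0681  0.1093] [ 0.5087 -0.0738  0.047 ]
wallL low [-0.0019 -0.0694  0.1093] [0.5369 0.0129 0.047 ]
wallR top [0.0851 0.0624 0.1093] [ 0.3852 -0.0313  0.047 ]
wallR low [-0.0436  0.0585  0.1093] [0.4269 0.0905 0.047 ]
ring top L [ 0.0063 -0.0221 -0.008 ] [0.4893 0.019  0.1643]
ring top R [ 0.0062  0.022  -0.008 ] [0.4471 0.0321 0.1643]
ring top up [ 0.0301 -0.0002 -0.008 ] [0.4613 0.0027 0.1643]
ring down [-0.0212 -0.0002 -0.008 ] [0.4765 0.0517 0.1643]
```

View pics/c4.png

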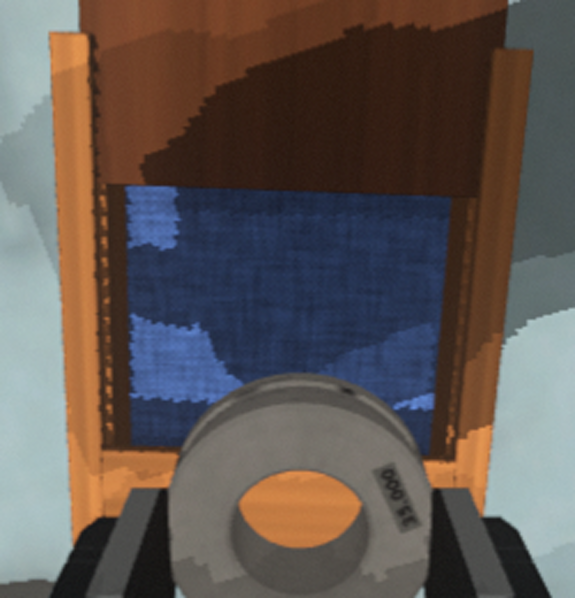

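The crop shows the open mouth between the lid's edge (row ~163 in the full image) and the roof's edge (row ~277), with blue floor between. The tool is nearly centred, so I make a small correction and descend.

move_arm(increments=[[0.002,-0.0055,0.02,0,0,0.01,-0.5],[0,0,0.05,0,0,0,-0.5],[0,0,0.05,0,0,0,-0.5],[0,0,0.04,0,0,0,-0.5],[0,0,0,0,0,0,-0.5]])

```text
time: 9.3
tool_pos: [0.4715, 0.0286, 0.0334]
ee_rot: [[-0.316, -0.949, -0.005], [-0.949, 0.316, -0.0], [0.002, 0.005, -1.0]]
contact_force: [0.4, 0.5, -1.9]
opening: 0.52
finger_force: 41.5
```

move_arm(increments=[[0,0,0.012,0,0,0,-0.5],[0,0,0.006,0,0,0,-0.5],[0,0,0,0,0,0,-0.5]])

```text
time: 9.68
tool_pos: [0.4737, 0.0289, 0.0231]
ee_rot: [[-0.315, -0.949, 0.0], [-0.949, 0.315, -0.0], [-0.0, -0.0, -1.0]]
contact_force: [-0.7, 0.1, -1.5]
opening: 0.523
finger_force: 41.5
```

move_arm(increments=[[0,0,0.003,0,0,0,-0.5],[0,0,0,0,0,0,-0.5]])

```text
time: 9.93
tool_pos: [0.4736, 0.0289, 0.0206]
ee_rot: [[-0.315, -0.949, 0.0], [-0.949, 0.315, 0.0], [-0.0, -0.0, -1.0]]
contact_force: [0.8, -0.9, -1.1]
opening: 0.523
finger_force: 41.5
```

move_arm(increments=[[0,0,0.003,0,0,0,-0.5],[0,0,0,0,0,0,-0.5]])

```text
time: 10.18
tool_pos: [0.4734, 0.0289, 0.0181]
ee_rot: [[-0.315, -0.949, -0.0], [-0.949, 0.315, 0.0], [0.0, 0.0, -1.0]]
contact_force: [0.6, 0.0, -1.5]
opening: 0.524
finger_force: 41.5
```

move_arm(increments=[[0,0,0.002,0,0,0,-0.5],[0,0,0,0,0,0,-0.5]])

```text
time: 10.42
tool_pos: [0.4734, 0.0289, 0.0166]
ee_rot: [[-0.315, -0.949, -0.0], [-0.949, 0.315, 0.0], [0.0, 0.0, -1.0]]
contact_force: [1.0, -0.5, -2.5]
opening: 0.522
finger_force: 41.5
```

move_arm(increments=[[0,0,0.002,0,0,0,-0.5],[0,0,0,0,0,0,-0.5]])

```text
time: 10.68
tool_pos: [0.4734, 0.0289, 0.0151]
ee_rot: [[-0.315, -0.949, -0.0], [-0.949, 0.315, 0.0], [0.0, 0.0, -1.0]]
contact_force: [0.2, -0.7, -2.2]
opening: 0.523
finger_force: 41.5
```

move_arm(increments=[[0,0,0.0015,0,0,0,-0.5],[0,0,0,0,0,0,-0.5]])

```text
time: 10.92
tool_pos: [0.4737, 0.0289, 0.0148]
ee_rot: [[-0.315, -0.949, 0.001], [-0.949, 0.315, 0.0], [-0.0, -0.001, -1.0]]
contact_force: [-2.0, -0.0, 3.5]
opening: 0.524
finger_force: 42.0
```

move_arm(increments=[[0,0,0.0015,0,0,0,-0.5],[0,0,0,0,0,0,-0.5]])

```text
time: 11.18
tool_pos: [0.474, 0.0289, 0.0146]
ee_rot: [[-0.315, -0.949, 0.002], [-0.949, 0.315, 0.0], [-0.001, -0.001, -1.0]]
contact_force: [-5.3, -0.4, 14.1]
opening: 0.522
finger_force: 42.9
```

The ring is on the floor. I ease off and open a little.

move_arm(increments=[[0,0,-0.0015,0,0,0,-0.5],[0,0,0,0,0,0,0.1],[0,0,0,0,0,0,0.2],[0,0,0,0,0,0,0.3],[0,0,0,0,0,0,0.3]])

```text
time: 11.8
tool_pos: [0.4734, 0.0289, 0.0141]
ee_rot: [[-0.315, -0.949, -0.0], [-0.949, 0.315, -0.0], [0.0, 0.0, -1.0]]
contact_force: [-0.2, -0.8, 0.4]
opening: 0.652
finger_force: 0.0
```

move_arm(increments=[[0,0,-0.01,0,0,0,0.3],[0,0,-0.03,0,0,0,0.3],[0,0,-0.06,0,0,0,0.3],[0,0,-0.08,0,0,0,0.3],[0,0,0,0,0,0,0.3]])

```text
time: 12.42
tool_pos: [0.4756, 0.029, 0.1545]
ee_rot: [[-0.315, -0.949, 0.008], [-0.949, 0.315, 0.0], [-0.003, -0.007, -1.0]]
contact_force: [0.3, 0.6, -0.5]
opening: 0.647
finger_force: 0.0
```

Run:
```python
from h import *
np.set_printoptions(precision=4,suppress=True)
s=monitor.get_state(); print(s['time'],s['tool_pos'],s['contact_force'])
p=optics.camera('wrist'); cv2.imwrite('pics/w5.png',p['pixels'])
for r in nets.landmark_of(p,'ring_centre')[:2]: print('ring',round(r['p'],2),np.round(r['position'],1),atz(p,r['position'],.014))
S=optics.camera('side')
for k in (S,):
  for o,z in dict(lid_handle=.048,lid_latched=.048,lid=.036,case_floor=.005).items():
    for r in nets.landmark_of(k,o)[:1]: print('s',o,round(r['p'],2),np.round(r['position'],1),atz(k,r['position'],z))
```

```text
12.425 [0.4756 0.029  0.1545] [ 0.2583  0.5855 -0.4565]
ring 0.96 [217.3 321. ] [0.4753 0.0267 0.014 ]
s lid_handle 0.92 [272.2 305.2] [ 0.4128 -0.1348  0.048 ]
s lid_latched 0.85 [258.4 279.8] [ 0.4562 -0.0585  0.048 ]
s lid 0.91 [264.2 284.6] [ 0.454  -0.0707  0.036 ]
s case_floor 0.82 [270.3 252.5] [0.4562 0.0124 0.005 ]
```

View pics/w5.png

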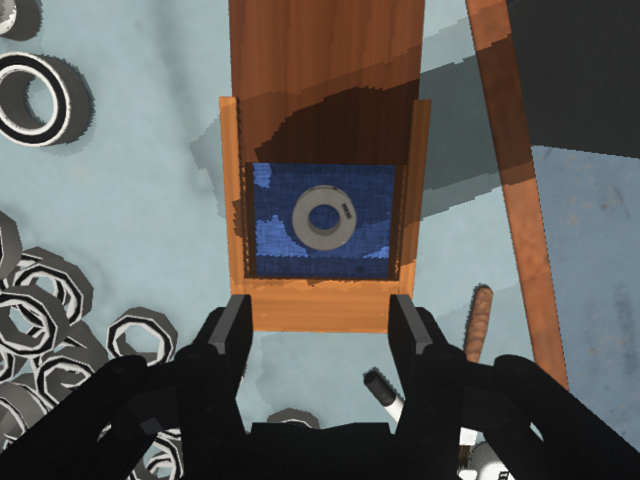

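The ring lies flat at (217,322), well inside the mouth. Next I move back behind the lid's handle with the fingers shut.

move_arm(increments=[[0.0565,0.003,0,0,0,0,-1],[0.0565,0,0,0,0,0,-1],[0.0565,0,0,0,0,0,-1],[0.0565,0,0,0,0,0,-1],[0.0565,0,0,0,0,0,-1]])

```text
time: 13.4
tool_pos: [0.4038, -0.1726, 0.1486]
ee_rot: [[-0.315, -0.949, -0.001], [-0.949, 0.315, 0.0], [-0.0, 0.001, -1.0]]
contact_force: [0.7, 0.9, -1.0]
opening: -0.001
finger_force: 0.0
```

move_arm(increments=[[0,0,0.02,0,0,0,-1],[0,0,0.04,0,0,0,-1],[0,0,0.02,0,0,0,-1],[0,0,0,0,0,0,-1]])

```text
time: 13.9
tool_pos: [0.404, -0.1707, 0.0879]
ee_rot: [[-0.314, -0.949, -0.002], [-0.949, 0.314, 0.001], [-0.0, 0.003, -1.0]]
contact_force: [0.0, 0.3, 0.2]
opening: 0.001
finger_force: 0.0
```

Run:
```python
from h import *
np.set_printoptions(precision=4,suppress=True)
s=monitor.get_state(); R=np.array(s['ee_rot']);t=np.array(s['tool_pos']); print(s['time'],t,s['opening'])
p=optics.camera('wrist'); cv2.imwrite('pics/w6.png',p['pixels'])
for r in nets.landmark_of(p,'lid_handle')[:2]: print('h',round(r['p'],2),np.round(r['position'],1),R.T@(atz(p,r['position'],.048)-t),atz(p,r['position'],.048))
```

```text
13.9 [ 0.404  -0.1707  0.0879] 0.0005140422028511845
```

View pics/w6.png

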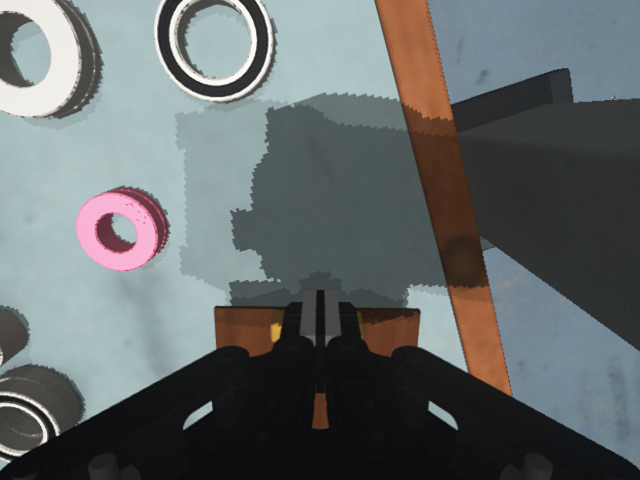

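Fingers shut at (300,320); the lid's trailing edge is at row ~308, cols 216-420, with the brass bar just hidden behind the fingers. I check the gap numerically.

Run:
```python
from h import *
np.set_printoptions(precision=4,suppress=True)
s=monitor.get_state(); R=np.array(s['ee_rot']);t=np.array(s['tool_pos']); print(s['contact_force'])
p=optics.camera('wrist')
for r,c,z in ((308,216,.04),(309,420,.04),(294,320,t[2])): print(R.T@(atz(p,[r,c],z)-t))
print(proj(p,t), proj(p,t-[0,0,0]+R[:,0]*-.011))
```

```text
[ 0.0692 -0.2634  0.6844]
[-0.0267 -0.0587  0.0497]
[-0.0274  0.0561  0.0497]
[ 0.0059 -0.0002  0.    ]
[np.float64(306.8568607393605), np.float64(320.5402709719947)] [np.float64(330.16711771624176), np.float64(320.53220099128526)]
```

move_arm(increments=[[0,0,0.028,0,0,0,-1],[0,0,0.028,0,0,0,-1],[-0.008,0,0,0,0,0,-1],[-0.008,0,0,0,0,0,-1],[0,0,0,0,0,0,-1]])

```text
time: 14.68
tool_pos: [0.4092, -0.1598, 0.0483]
ee_rot: [[-0.314, -0.949, 0.002], [-0.949, 0.314, -0.001], [0.0, -0.002, -1.0]]
contact_force: [0.3, 0.8, 0.5]
opening: -0.001
finger_force: 0.0
```

move_arm(increments=[[-0.006,0,0,0,0,0,-1],[-0.006,0,0,0,0,0,-1],[0,0,0,0,0,0,-1]])

```text
time: 15.05
tool_pos: [0.4115, -0.1514, 0.0474]
ee_rot: [[-0.315, -0.949, 0.0], [-0.949, 0.315, -0.0], [-0.0, -0.0, -1.0]]
contact_force: [-0.8, -0.5, 0.9]
opening: 0.002
finger_force: 0.3
```

move_arm(increments=[[-0.01,0,0,0,0,0,-1],[-0.012,0,0,0,0,0,-1],[-0.012,0,0,0,0,0,-1],[-0.012,0,0,0,0,0,-1],[0,0,0,0,0,0,-1]])

```text
time: 15.68
tool_pos: [0.4222, -0.1179, 0.0469]
ee_rot: [[-0.314, -0.95, -0.0], [-0.95, 0.314, 0.001], [-0.001, 0.0, -1.0]]
contact_force: [0.2, -0.7, -0.6]
opening: 0.002
finger_force: 0.0
```

move_arm(increments=[[-0.008,0,0,0,0,0,-1],[-0.008,0,0,0,0,0,-1],[0,0,0,0,0,0,-1]])

```text
time: 16.05
tool_pos: [0.426, -0.107, 0.0471]
ee_rot: [[-0.314, -0.949, -0.0], [-0.949, 0.314, 0.0], [-0.0, 0.0, -1.0]]
contact_force: [0.5, -0.9, 0.3]
opening: 0.002
finger_force: 0.0
```

Run:
```python
from h import *
np.set_printoptions(precision=4,suppress=True)
s=monitor.get_state(); t=np.array(s['tool_pos']); u=np.array([.315,.949,0]); print(s['time'],t,'s',t@u,'f',s['contact_force'])
for n in('top','side'):
  k=optics.camera(n)
  for o,z in dict(lid_handle=.048,lid_latched=.048,lid=.036).items():
    for r in nets.landmark_of(k,o)[:1]: P=atz(k,r['position'],z);print(n,o,round(r['p'],2),P,P@u)
  if n=='top': cv2.imwrite('pics/t7.png',cv2.resize(k['pixels'][180:350,180:400],None,fx=3,fy=3,interpolation=2))
```

```text
16.05 [ 0.426  -0.107   0.0471] s 0.03259071187435686 f [ 0.4755 -0.9159  0.3458]
top lid_latched 0.58 [ 0.6162 -0.1702  0.048 ] 0.03255246123665437
side lid_handle 0.87 [ 0.446  -0.0875  0.048 ] 0.05748567610013319
side lid 0.63 [ 0.4116 -0.0091  0.036 ] 0.12102488647271517
```

View pics/t7.png

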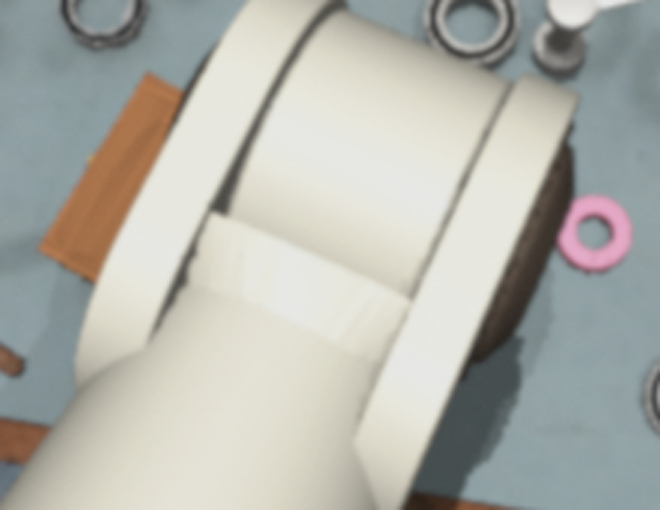

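The view from above is blocked by the arm (pixels show only the roof corner at left and the pink ring at right), but the side view shows the lid following. I push on in small steps.

move_arm(increments=[[-0.008,0,0,0,0,0,-1],[-0.008,0,0,0,0,0,-1],[0,0,0,0,0,0,-1]])

```text
time: 16.82
tool_pos: [0.4298, -0.0955, 0.0471]
ee_rot: [[-0.314, -0.949, 0.0], [-0.949, 0.314, 0.0], [-0.0, 0.0, -1.0]]
contact_force: [0.7, -0.8, -0.1]
opening: -0.002
finger_force: 0.0
```

move_arm(increments=[[-0.003,0,0,0,0,0,-1],[0,0,0,0,0,0,-1]])

```text
time: 17.08
tool_pos: [0.4304, -0.0938, 0.0472]
ee_rot: [[-0.315, -0.949, 0.0], [-0.949, 0.315, 0.0], [-0.0, -0.0, -1.0]]
contact_force: [0.6, -0.7, 0.2]
opening: -0.004
finger_force: 0.0
```

move_arm(increments=[[-0.003,0,0,0,0,0,-1],[0,0,0,0,0,0,-1]])

```text
time: 17.32
tool_pos: [0.4311, -0.0917, 0.0472]
ee_rot: [[-0.315, -0.949, 0.0], [-0.949, 0.315, 0.0], [-0.0, -0.0, -1.0]]
contact_force: [-0.3, -0.1, 0.3]
opening: 0.0
finger_force: 0.0
```

move_arm(increments=[[-0.003,0,0,0,0,0,-1],[0,0,0,0,0,0,-1]])

```text
time: 17.58
tool_pos: [0.4318, -0.0895, 0.0472]
ee_rot: [[-0.315, -0.949, -0.0], [-0.949, 0.315, 0.0], [-0.0, 0.0, -1.0]]
contact_force: [-0.5, 0.2, -0.4]
opening: 0.002
finger_force: 0.0
```

move_arm(increments=[[-0.003,0,0,0,0,0,-1],[0,0,0,0,0,0,-1]])

```text
time: 17.82
tool_pos: [0.4325, -0.0873, 0.0471]
ee_rot: [[-0.315, -0.949, -0.0], [-0.949, 0.315, 0.0], [-0.0, 0.0, -1.0]]
contact_force: [-0.5, -0.5, 0.1]
opening: 0.002
finger_force: 0.0
```

move_arm(increments=[[-0.003,0,0,0,0,0,-1],[0,0,0,0,0,0,-1]])

```text
time: 18.08
tool_pos: [0.4333, -0.0852, 0.0472]
ee_rot: [[-0.315, -0.949, 0.0], [-0.949, 0.315, 0.0], [-0.0, -0.0, -1.0]]
contact_force: [0.4, -0.5, 0.2]
opening: 0.003
finger_force: 0.0
```

move_arm(increments=[[-0.003,0,0,0,0,0,-1],[0,0,0,0,0,0,-1]])

```text
time: 18.32
tool_pos: [0.4341, -0.0833, 0.0473]
ee_rot: [[-0.315, -0.949, 0.0], [-0.949, 0.315, -0.0], [0.0, -0.0, -1.0]]
contact_force: [-0.9, -2.3, 1.6]
opening: -0.001
finger_force: 1.1
```

Ridge contact is starting at s ≈ 57 mm.

move_arm(increments=[[-0.002,0,0,0,0,0,-1],[0,0,0,0,0,0,-1]])

```text
time: 18.58
tool_pos: [0.4345, -0.0818, 0.0473]
ee_rot: [[-0.315, -0.949, 0.0], [-0.949, 0.315, -0.0], [-0.0, -0.0, -1.0]]
contact_force: [-0.7, -2.7, 2.6]
opening: -0.001
finger_force: 1.4
```

move_arm(increments=[[-0.002,0,0,0,0,0,-1],[0,0,0,0,0,0,-1]])

```text
time: 18.82
tool_pos: [0.4349, -0.0806, 0.0473]
ee_rot: [[-0.315, -0.949, 0.0], [-0.949, 0.315, -0.001], [0.001, -0.0, -1.0]]
contact_force: [-1.4, -4.4, 3.8]
opening: 0.002
finger_force: 2.5
```

move_arm(increments=[[-0.002,0,0,0,0,0,-1],[0,0,0,0,0,0,-1]])

```text
time: 19.08
tool_pos: [0.4353, -0.0795, 0.0473]
ee_rot: [[-0.315, -0.949, -0.0], [-0.949, 0.315, -0.001], [0.001, -0.0, -1.0]]
contact_force: [-2.8, -7.6, 4.4]
opening: 0.001
finger_force: 3.6
```

move_arm(increments=[[-0.002,0,0,0,0,0,-1],[0,0,0,0,0,0,-1]])

```text
time: 19.32
tool_pos: [0.4357, -0.0781, 0.0474]
ee_rot: [[-0.315, -0.949, -0.0], [-0.949, 0.315, -0.002], [0.001, -0.0, -1.0]]
contact_force: [-2.2, -7.3, 4.5]
opening: 0.001
finger_force: 3.9
```

move_arm(increments=[[-0.002,0,0,0,0,0,-1],[0,0,0,0,0,0,-1]])

```text
time: 19.58
tool_pos: [0.4363, -0.0759, 0.0471]
ee_rot: [[-0.315, -0.949, 0.0], [-0.949, 0.315, 0.0], [-0.0, 0.0, -1.0]]
contact_force: [-0.3, -1.5, 2.0]
opening: 0.002
finger_force: 0.9
```

move_arm(increments=[[-0.002,0,0,0,0,0,-1],[0,0,0,0,0,0,-1]])

```text
time: 19.82
tool_pos: [0.4366, -0.0742, 0.0469]
ee_rot: [[-0.315, -0.949, -0.0], [-0.949, 0.315, 0.001], [-0.001, 0.001, -1.0]]
contact_force: [-0.3, 0.4, 0.3]
opening: -0.001
finger_force: 0.0
```

Crest passed; the push has dropped to nothing. I feel for the pad in ~1 mm steps.

move_arm(increments=[[-0.0015,0,0,0,0,0,-1],[0,0,0,0,0,0,-1],[-0.0015,0,0,0,0,0,-1],[0,0,0,0,0,0,-1]])

```text
time: 20.32
tool_pos: [0.4375, -0.0724, 0.0472]
ee_rot: [[-0.315, -0.949, 0.0], [-0.949, 0.315, 0.0], [-0.0, -0.0, -1.0]]
contact_force: [1.0, 0.4, 0.6]
opening: 0.0
finger_force: 0.0
```

move_arm(increments=[[-0.0015,0,0,0,0,0,-1],[0,0,0,0,0,0,-1]])

```text
time: 20.58
tool_pos: [0.4379, -0.0714, 0.0472]
ee_rot: [[-0.315, -0.949, 0.0], [-0.949, 0.315, 0.0], [-0.0, -0.0, -1.0]]
contact_force: [0.3, 0.2, -0.2]
opening: -0.002
finger_force: 0.0
```

move_arm(increments=[[-0.0015,0,0,0,0,0,-1],[0,0,0,0,0,0,-1]])

```text
time: 20.82
tool_pos: [0.4382, -0.0703, 0.0472]
ee_rot: [[-0.315, -0.949, 0.0], [-0.949, 0.315, 0.0], [-0.0, 0.0, -1.0]]
contact_force: [0.5, -0.4, 0.2]
opening: 0.0
finger_force: 0.0
```

move_arm(increments=[[-0.0015,0,0,0,0,0,-1],[0,0,0,0,0,0,-1]])

```text
time: 21.08
tool_pos: [0.4385, -0.0693, 0.0472]
ee_rot: [[-0.315, -0.949, -0.0], [-0.949, 0.315, 0.0], [-0.0, 0.0, -1.0]]
contact_force: [-0.4, 0.0, -0.1]
opening: -0.0
finger_force: 0.0
```

move_arm(increments=[[-0.0015,0,0,0,0,0,-1],[0,0,0,0,0,0,-1]])

```text
time: 21.32
tool_pos: [0.4389, -0.0682, 0.0472]
ee_rot: [[-0.315, -0.949, 0.0], [-0.949, 0.315, 0.0], [-0.0, -0.0, -1.0]]
contact_force: [-0.9, 0.2, 0.1]
opening: -0.002
finger_force: 0.0
```

move_arm(increments=[[-0.0015,0,0,0,0,0,-1],[0,0,0,0,0,0,-1]])

```text
time: 21.58
tool_pos: [0.4392, -0.0671, 0.0472]
ee_rot: [[-0.315, -0.949, 0.0], [-0.949, 0.315, 0.0], [-0.0, -0.0, -1.0]]
contact_force: [-0.7, 0.7, -0.3]
opening: 0.002
finger_force: 0.0
```

move_arm(increments=[[-0.0015,0,0,0,0,0,-1],[0,0,0,0,0,0,-1]])

```text
time: 21.82
tool_pos: [0.4396, -0.0661, 0.0471]
ee_rot: [[-0.315, -0.949, -0.0], [-0.949, 0.315, 0.0], [-0.0, 0.0, -1.0]]
contact_force: [-1.0, -0.2, 0.0]
opening: -0.001
finger_force: 0.0
```

move_arm(increments=[[-0.0015,0,0,0,0,0,-1],[0,0,0,0,0,0,-1]])

```text
time: 22.08
tool_pos: [0.44, -0.065, 0.0471]
ee_rot: [[-0.315, -0.949, -0.0], [-0.949, 0.315, 0.0], [-0.0, 0.0, -1.0]]
contact_force: [-0.7, 0.5, -0.3]
opening: 0.001
finger_force: 0.0
```

move_arm(increments=[[-0.0015,0,0,0,0,0,-1],[0,0,0,0,0,0,-1]])

```text
time: 22.32
tool_pos: [0.4403, -0.0639, 0.0472]
ee_rot: [[-0.315, -0.949, 0.0], [-0.949, 0.315, 0.0], [-0.0, -0.0, -1.0]]
contact_force: [-0.3, 0.5, 0.1]
opening: -0.003
finger_force: 0.0
```

move_arm(increments=[[-0.0015,0,0,0,0,0,-1],[0,0,0,0,0,0,-1]])

```text
time: 22.58
tool_pos: [0.4407, -0.0628, 0.0472]
ee_rot: [[-0.315, -0.949, 0.0], [-0.949, 0.315, 0.0], [-0.0, 0.0, -1.0]]
contact_force: [-0.1, 1.4, 0.2]
opening: -0.001
finger_force: 0.0
```

move_arm(increments=[[-0.0015,0,0,0,0,0,-1],[0,0,0,0,0,0,-1]])

```text
time: 22.82
tool_pos: [0.441, -0.0618, 0.0471]
ee_rot: [[-0.315, -0.949, 0.0], [-0.949, 0.315, 0.0], [-0.0, 0.0, -1.0]]
contact_force: [1.2, -0.2, 0.5]
opening: 0.0
finger_force: 0.0
```

move_arm(increments=[[-0.0015,0,0,0,0,0,-1],[0,0,0,0,0,0,-1]])

```text
time: 23.08
tool_pos: [0.4414, -0.0607, 0.0471]
ee_rot: [[-0.315, -0.949, -0.0], [-0.949, 0.315, 0.0], [-0.0, 0.0, -1.0]]
contact_force: [0.6, 1.2, -0.1]
opening: 0.002
finger_force: 0.0
```

move_arm(increments=[[-0.0015,0,0,0,0,0,-1],[0,0,0,0,0,0,-1]])

```text
time: 23.32
tool_pos: [0.4417, -0.0596, 0.0471]
ee_rot: [[-0.315, -0.949, -0.0], [-0.949, 0.315, 0.0], [-0.0, 0.0, -1.0]]
contact_force: [0.4, -0.4, -1.4]
opening: -0.002
finger_force: 0.0
```

move_arm(increments=[[-0.0015,0,0,0,0,0,-1],[0,0,0,0,0,0,-1]])

```text
time: 23.58
tool_pos: [0.4421, -0.0586, 0.0472]
ee_rot: [[-0.315, -0.949, 0.0], [-0.949, 0.315, 0.0], [-0.0, -0.0, -1.0]]
contact_force: [-0.0, -0.6, 0.4]
opening: 0.002
finger_force: 0.0
```

move_arm(increments=[[-0.0015,0,0,0,0,0,-1],[0,0,0,0,0,0,-1]])

```text
time: 23.82
tool_pos: [0.4424, -0.0575, 0.0472]
ee_rot: [[-0.315, -0.949, -0.0], [-0.949, 0.315, 0.0], [-0.0, 0.0, -1.0]]
contact_force: [-0.7, -0.3, 0.5]
opening: 0.002
finger_force: 0.1
```

move_arm(increments=[[-0.0015,0,0,0,0,0,-1],[0,0,0,0,0,0,-1]])

```text
time: 24.08
tool_pos: [0.4425, -0.0571, 0.0471]
ee_rot: [[-0.315, -0.949, -0.001], [-0.949, 0.315, -0.001], [0.002, 0.0, -1.0]]
contact_force: [-2.0, -6.0, 0.7]
opening: -0.002
finger_force: 2.5
```

move_arm(increments=[[-0.0015,0,0,0,0,0,-1],[0,0,0,0,0,0,-1]])

```text
time: 24.32
tool_pos: [0.4427, -0.0567, 0.0472]
ee_rot: [[-0.316, -0.949, -0.001], [-0.949, 0.316, -0.003], [0.003, 0.0, -1.0]]
contact_force: [-3.5, -9.5, 1.6]
opening: 0.004
finger_force: 4.9
```

The pad is at about 10 N. One more millimetre, and hold.

move_arm(increments=[[-0.0016,0,0,0,0,0,-1],[0,0,0,0,0,0,-1],[0,0,0,0,0,0,-1]])

```text
time: 24.7
tool_pos: [0.4428, -0.0563, 0.0472]
ee_rot: [[-0.316, -0.949, -0.002], [-0.949, 0.316, -0.005], [0.005, 0.0, -1.0]]
contact_force: [-5.0, -14.0, 2.4]
opening: 0.002
finger_force: 7.3
```

14.9 N was held. Now I back straight off and lift clear.

move_arm(increments=[[0,0,0,0,0,0,-1],[0,0,0,0,0,0,-1],[0.005,0,0,0,0,0,-1],[0.02,0,0,0,0,0,-1],[0.02,0,-0.02,0,0,0,-1]])

```text
time: 25.32
tool_pos: [0.4319, -0.0869, 0.0619]
ee_rot: [[-0.314, -0.949, -0.002], [-0.949, 0.314, 0.001], [0.0, 0.002, -1.0]]
contact_force: [0.7, -0.7, -0.1]
opening: 0.0
finger_force: 0.0
```

move_arm(increments=[[0.02,0,-0.06,0,0,0,-1],[0.02,0,-0.07,0,0,0,-1],[0.05,0,-0.05,0,0,0,-1],[0.05,0,0,0,0,0,-1],[0,0,0,0,0,0,-1]])

```text
time: 25.95
tool_pos: [0.399, -0.1883, 0.1986]
ee_rot: [[-0.318, -0.948, 0.002], [-0.948, 0.318, -0.001], [0.0, -0.002, -1.0]]
contact_force: [0.9, 0.4, -0.1]
opening: 0.006
finger_force: 0.0
```

Run:
```python
from h import *
u=np.array([.315,.949,0]); s=monitor.get_state(); print(s['time'],s['tool_pos'],s['contact_force'])
for n in('top','side'):
  k=optics.camera(n)
  for o,z in dict(lid_handle=.048,ring_large=0,bearing_near=0,plug=0).items():
    for r in nets.landmark_of(k,o)[:1]: P=atz(k,r['position'],z);print(n,o,round(r['p'],2),P,P@u)
  cv2.imwrite(f'pics/{n}9.png',k['pixels'])
```

```text
25.95 [ 0.39904657 -0.18828943  0.19863972] [ 0.88030965  0.44323274 -0.09353183]
top lid_handle 0.93 [ 0.44922685 -0.04405559  0.048     ] 0.09969770151163143
side lid_handle 0.75 [ 0.45589734 -0.03272985  0.048     ] 0.11254703858161275
side ring_large 0.93 [ 0.5154513  -0.31973808  0.        ] -0.1410642739440244
side bearing_near 0.3 [5.43460143e-01 5.28006746e-02 1.11022302e-16] 0.2212977852598462
side plug 0.86 [ 0.63676008 -0.17250614  0.        ] 0.03687109518480561
```

View pics/side9.png

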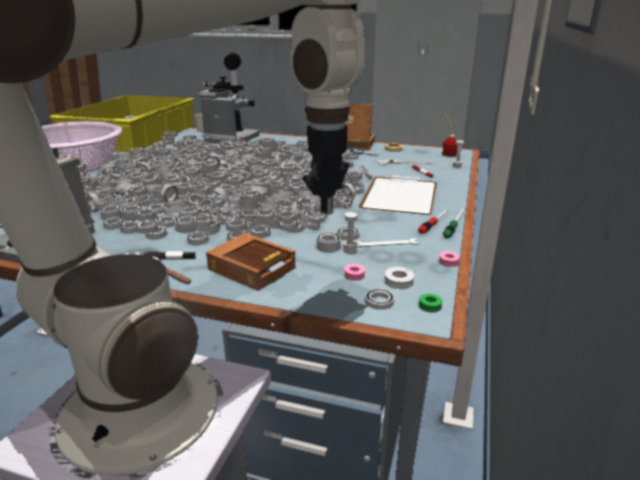

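The side view shows the lid shut at about (258,252) with the handle at (257,272). The large ring, bearing and plug are where they were, and the arm is clear.

```bash
python3 -c "
from rig import job
print(job.hand_in())"
```

```text
the job is handed in; nothing more can be done
None
```

The small ring lies flat in the case, and the lid is shut behind the ridge after bearing on the end pad at about 15 N; the large ring, bearing and plug were left alone, and the job was handed in at about 26 s with the arm clear (no verdict came back).

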